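# Put the handwheel back on the sample press

## Robot

A 6-joint arm with a two-finger parallel gripper is mounted at the origin on the work surface. World frame = base frame: x ahead of the robot, y to its left, z up, the work surface at z = 0. Lengths are in mm, angles in rad, forces in N, time in s.
With the tool pointing down it reaches from about 300 to 775 mm from the base axis. Payload 14.6 kg.
Tool frame: the origin (TCP) lies between the finger pads; the fingertips stand 25 mm ahead of it and the grasp point (between the pads) lies 6 mm ahead of it; z points along the fingers, y is the line along which they close (so a half turn about z gives the same grasp; the last joint's range is limited). The gripper opens to 94 mm and grips with 3 to 60 N. Pads are 16 mm wide; open, the fingers measure 119 mm over their backs; the gripper's body (75 mm by 177 mm) begins 78 mm behind the grasp point.
Start: joints at [1.263, 0.3, 1.521, -0, 1.321, -0.067], TCP at [131.162, 534.122, 230.446] pointing down, gripper open.
Joint ranges: [-3.03, 3.03], [-0.79, 2.21], [0.23, 2.52], [-1.04, 4.18], [0, 3.07], [-2.55, 2.55]. Speed limits (rad/s): [2.22, 2.22, 2.57, 3.14, 3.14, 3.14].

## Interface

Orientations are given as [roll, pitch, yaw] about the fixed x, y, z axes, in that order (R = Rz(yaw) Ry(pitch) Rx(roll)).
In Python, from cell import manip gives the robot as it stands. The module is installed in compiled form; this text tells all that it offers.
- The arm moves only by the tool step_arm, never from a script. Its argument "series" is one flat list of numbers, 5 for each row, row after row: the shift along the world's x, y, z in mm, then the turn about the world's z in rad, then the closure, from 0 (fully open) to 1 (shut). In form: [dx, dy, dz, spin, jaw, dx, dy, dz, spin, jaw, ...]. A call has 1 to 20 rows; each row shifts and turns the commanded pose from where the row before left it; what a row does not reach is not made up. A row lasts 1/8 s, in which the tool goes at most 62.5 mm and 10.7 degrees, less where a joint would pass 70% of its speed; a pose out of reach is approached as far as the arm can. A call is refused whole if a number of a shift passes 62.5 or a number of a turn 0.188, either way. A call with a gripper value outside its range is refused whole. The fingers move at their own pace and stop on an object; "squeeze" is the grip in N (left out, the last holds). Time passes only in rows, so rows that do not move let the fingers close. It gives the time, the measured TCP pose, the force, the opening and the grip force at its end, in the units of the state.
- manip.read_state(): the state, without advancing time (a new reading comes with each control period).
- manip.camera(name): name is "scene" or "top"; returns (picture, depth): 400x640x3 uint8, blue, green, red; 400x640 float32, mm along the optical axis (not along the pixel's ray), 0 where there is no reading.
- manip.camera_info(name): a dict with "fovy" (degrees; the focal length in pixels is half the picture's height over the tangent of half this angle, whatever the lens; pixels are square), "cx", "cy" (the principal point, pixels), "eye" and "orientation" of the camera in the world. Camera axes: x right, y down, z forward; pixel columns grow to the right and rows downward; lengths in mm; the calibration is good to about 2 mm. A picture is of the moment at which its call begins. camera_info takes no time and is no camera call.
- manip.sign_off(): hands the job in; it is judged then, once.
The state is a dict: "clock": time; "joints": joint angles; "qd": joint speeds; "effort": joint torques, N m; "eef_pos": TCP position; "eef_rot": TCP orientation; "wrist_force": force on the tool from outside, world axes, zero at the start; "moment": the same for the moment, N m; "finger_gap": finger opening in mm; "finger_force": force on a finger pad.
Only numpy, scipy, OpenCV 4.12 (cv2) and the standard library are available. Lean on these libraries where they do the work, as an engineer would, in place of code of your own. Each camera call takes 0.05 s, during which the arm holds its last target. There are 200 camera calls.

## Task

The small bench press on the studio table is to be used again: take the loose protective cap off the square end of its screw and put it in the steel tray, then fit the handwheel onto the square end, fully home, and let go. Leave the jar, the tin and the scraper where they are.

Things in the scene. Friction and masses are not known exactly. Their poses are not given: they have to be found in the camera images.
- press: Grey bench press fixed to the table, holding a green sample board: base 140 (its x) x 190 (its y) x 16 mm, crosshead 50 x 190 mm, top at 94 mm, bolt heads on it to 100 mm; in its middle a round collar 72 mm across, flat top at 108 mm. Origin: centre of the underside, straight below the screw's axis; z up.
- screw: Square upper end of the press screw, plain steel, 24 x 24 mm, standing 30 mm above the collar; at first hidden under the cap. Origin: on its vertical axis, level with the collar's top (108 mm above the table); x and y square to its flat sides, z up; its yaw differs from the press's. It turns stiffly about its axis (0.5 N m) and never rises or sinks.
- cap: Loose black plastic cap, a round cup upside down over the square end, standing on the collar: 52 mm outer diameter, 50 mm high, wall 4 mm, closed top 5 mm thick. It merely sits there and lifts straight off (60 g). Origin: centre of its open underside; z towards its closed top.
- cap_mid (a point): Centre of the cap, half way up (25 mm above its underside).
- wheel: Loose dark metal handwheel, 400 g, flat on the table: rim 166 mm across, 2.5-18.5 mm up; four spokes; square hub 56x56x44 mm high; on it a square grip 30x30 mm, 44-82 mm up. Bore under the hub: 27.5 mm square, 36 deep. Hub, grip, bore parallel; spokes square to them. Origin: centre of hub's underside; x, y square to sides. Fits four ways; home = hub on collar, origin at the screw's.
- tray: Open dark steel tray, 160 x 160 mm outside, walls 5 mm thick and 28 mm high, floor about 5 mm thick; it does not move. Origin: centre of its underside.
- jar: Amber glass jar, 64 mm across, 85 mm high, standing on the table beyond the press. Leave alone. Origin: centre of its underside.
- tin: Small steel tin with a plain pale paper band, 72 mm across, 75 mm high, standing on the table beyond the press. Leave alone. Origin: centre of its underside.
- scraper: Flat scraper with a wooden handle, 190 mm long, lying on the table between the robot and the press. Leave alone. It lies along its x axis; origin about its middle, on the underside.
Not all that is in view belongs to the job. Of the things that look like the cap, the smaller one is meant. There is more than one size of the wheel; the one meant has the size given above.

How it is judged:
By the outcome, as a careful person would: the job done as asked, in the order asked, and still so for the second after the job is handed in, with the robot touching nothing.
It also fails if it takes over 64 s, if anything falls off the work surface, if the arm or the gripper's body presses on something with over 40 N, if the wrist force passes 120 N, or if a joint passes its speed limit or range.

## Working session

There is one attempt and no reset: what is moved stays moved. The work goes in short steps, Python scripts to look and compute and a tool call to move; the robot and the scene stay as the last step left them, time stands still between calls to the robot, and variables do not carry over. Pictures are saved under pics/ and viewed, at most 10 in all, crops included, and the job is handed in when it is done.

Besides the shell and the picture viewer there is one more tool, called after ">>>" in YAML: its name, and indented under it one key for each argument. step_arm: Moves the arm, as the interface text tells. Its arguments: {"type":"object","properties":{"series":{"type":"array"},"squeeze":{"type":"number"}},"required":["series"]}

```bash
mkdir -p pics
cat > h.py <<'E'
import numpy as np, cv2
from scipy.spatial.transform import Rotation as R
from cell import manip
def cloud(name):
    im,d=manip.camera(name); c=manip.camera_info(name)
    f=200/np.tan(np.radians(c['fovy'])/2)
    v,u=np.mgrid[:400,:640]
    P=np.dstack([(u-c['cx'])/f*d,(v-c['cy'])/f*d,d])
    o=np.array(c['orientation'],float)
    M=o if o.shape==(3,3) else R.from_euler('xyz',o).as_matrix()
    W=P@M.T+np.array(c['eye']); W[d==0]=np.nan
    return im,W
E
python3 - <<'E'
from h import *
for n in('top','scene'):
    print(n,manip.camera_info(n))
    im,W=cloud(n); cv2.imwrite(f'pics/{n}0.png',im); np.savez(f'{n}0.npz',im=im,W=W)
print(manip.read_state())
E
```

```text
top {'fovy': 51.55199278125251, 'cx': 326.92125495078614, 'cy': 196.43572638308484, 'eye': array([ 364.56927005,  -11.09746206, 1301.94505924]), 'orientation': array([-3.04379395, -0.00690674, -1.57053855])}
scene {'fovy': 46.85647705531744, 'cx': 320.1000867887507, 'cy': 203.71611183594416, 'eye': array([1122.31415713, -523.10588945,  763.81166234]), 'orientation': array([-2.24060159e+00,  6.51102209e-04,  8.90593590e-01])}
{'clock': 0.1, 'joints': array([ 1.26340722e+00,  3.00417564e-01,  1.52153482e+00,  1.76462572e-05,
        1.32069987e+00, -6.65918180e-02]), 'qd': array([-6.54161847e-04, -1.22248230e-03, -1.94122740e-03,  1.31573461e-05,
        5.17749239e-04, -7.71779920e-04]), 'effort': array([ 3.59284648e-03, -5.32638824e+01, -3.53291416e+01,  7.10881362e-02,
        2.33881292e-02, -4.07722027e-06]), 'eef_pos': array([131.09120093, 533.92643165, 229.93525238]), 'eef_rot': array([-3.14053655e+00, -8.75628668e-05,  2.90079095e+00]), 'wrist_force': array([-0.6548932 , -0.38295803, -0.39845394]), 'moment': array([-0.02739312, -0.05141897, -0.00946677]), 'finger_force': 0.0, 'finger_gap': 93.64393932754419}
```

View pics/top0.png

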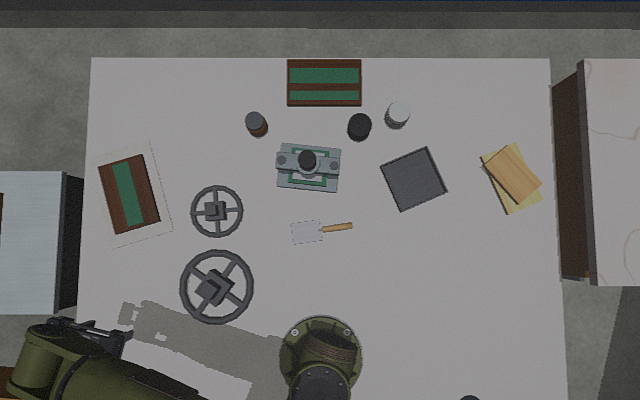

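View pics/scene0.png

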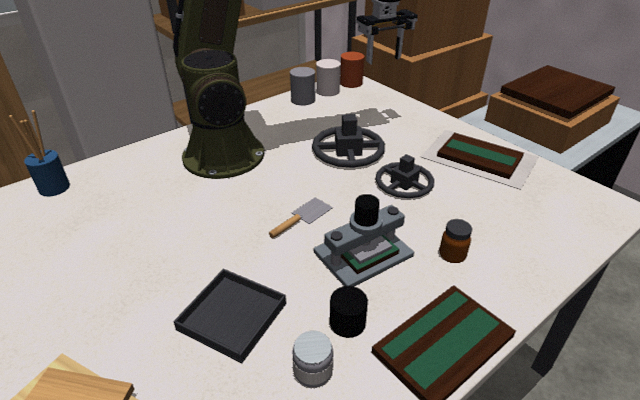

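The top view shows the press with the black cap at (307,160), a bigger black cup at (360,127), wheels at (217,211) and (217,287), the tray at (413,178), the scraper at (320,231), the jar at (256,124) and the tin at (397,115).

Candidates for the cap: (307,160) on the press and (360,127) on the table. I choose the one on the press, which looks smaller. Candidates for the wheel: (217,211) and (217,287). I'll choose by measuring which rim is 166 mm.

```bash
cat > m.py <<'E'
from h import *
T=np.load('top0.npz'); S=np.load('scene0.npz')
def sel(W,c,r,z0,z1):
    m=(np.hypot(W[...,0]-c[0],W[...,1]-c[1])<r)&(W[...,2]>z0)&(W[...,2]<z1); return W[m]
def rect(n,p):
    if len(p)<8: print(n,len(p)); return
    (c,s,a)=cv2.minAreaRect(p[:,:2].astype(np.float32)); 
    print(n,len(p),'c',np.round(c,1),'size',np.round(s,1),'ang',round(a,1),'z',np.round(np.median(p[:,2]),1))
def circ(n,p):
    c,r=cv2.minEnclosingCircle(p[:,:2].astype(np.float32)); print(n,len(p),np.round(c,1),'r',round(r,1),'z',np.round(np.percentile(p[:,2],[5,50,95]),1))
for n,(u,v) in dict(w1=(217,211),w2=(217,287),cap=(307,160),cup=(360,127),tray=(413,178),jar=(256,124),tin=(397,115)).items():
    print(n,T['W'][v,u].round(1))
W=T['W'];V=S['W']
print('table z',np.nanmedian(W[200:260,380:470,2]),np.nanmedian(V[250:270,120:170,2]))
for n,(u,v) in dict(w1=(217,211),w2=(217,287)).items():
    c=W[v,u][:2]
    for k,X in(('T',W),('S',V)):
        q=sel(X,c,150,8,30); 
        if n=='w1': q=sel(X,c,105,8,30)
        circ(n+k+' rim',q)
        for a,b in((36,52),(70,95),(95,130)): rect(f'{n}{k} {a}',sel(X,c,60,a,b))
c=W[160,307][:2]
for k,X in(('T',W),('S',V)):
    circ('cap'+k,sel(X,c,50,150,170)); rect('xhead'+k,sel(X,c,130,88,104)); rect('base'+k,sel(X,c,130,11,21))
    rect('tray'+k,sel(X,W[178,413][:2],125,20,36))
    circ('cup'+k,sel(X,W[127,360][:2],45,50,130))
sc=T['W'][215:248,288:356];
E
python3 m.py
python3 - <<'E'
import cv2
a=cv2.imread('pics/scene0.png')[130:340,260:480]
b=cv2.imread('pics/top0.png')[100:310,180:400]
cv2.imwrite('pics/crop.png',cv2.resize(cv2.hconcat([a,b]),None,fx=1.8,fy=1.8,interpolation=2))
E
```

```text
w1 [442.7 311.6  53.1]
w2 [222.3 295.2  94.7]
cap [579.7  36.9 155.6]
cup [ 697.1 -119.9   72. ]
tray [ 551.2 -293.2    1.5]
jar [702.3 193.5  84.3]
tin [ 733.1 -232.    77.5]
table z 0.40882269700455254 1.7363028804148826
w1T rim 1006 [445.6 325.7] r 83.0 z [11.2 17.1 22.2]
w1T 36 217 c [445.7 325.7] size [56.2 58.7] ang 5.7 z 43.6
w1T 70 111 c [445.5 325.7] size [29.7 30.4] ang 6.0 z 81.6
w1T 95 0
w1S rim 977 [448.6 324.5] r 83.1 z [10.9 19.5 24.8]
w1S 36 231 c [447.5 326.3] size [60.7 59.7] ang 9.5 z 45.9
w1S 70 127 c [448.  327.2] size [30.8 36.4] ang 5.6 z 82.8
w1S 95 0
w2T rim 2048 [234.3 304.9] r 137.1 z [15.3 23.5 28.3]
w2T 36 44 c [222.1 291.7] size [101.5  50.1] ang 11.9 z 43.9
w2T 70 48 c [218.6 305.9] size [54.9 26.3] ang 12.2 z 81.1
w2T 95 244 c [214.9 319.4] size [41.6 42.6] ang 56.9 z 112.2
w2S rim 1346 [239.8 317.9] r 131.4 z [12.2 24.5 29.2]
w2S 36 131 c [223.6 295.9] size [107.2  55.1] ang 13.0 z 44.4
w2S 70 112 c [222.6 307.2] size [51.8 28.6] ang 16.8 z 82.9
w2S 95 181 c [217.3 321.1] size [42.1 48.9] ang 54.8 z 113.5
capT 268 [583.7  39.1] r 26.0 z [154.3 158.1 161.8]
xheadT 697 c [578.2  40.1] size [189.7  60.9] ang 84.2 z 94.7
baseT 862 c [583.6  39.3] size [189.7 140.6] ang 84.0 z 15.9
trayT 384 c [ 547.2 -289.1] size [160.1 161.7] ang 23.3 z 27.4
cupT 464 [ 705.2 -117.9] r 36.8 z [61.9 70.4 74.4]
capS 373 [584.8  39.5] r 27.8 z [151.5 159.8 161.7]
xheadS 976 c [590.5  37.9] size [189.8  60.6] ang 83.7 z 96.3
baseS 1282 c [586.4  40.1] size [192.  140.8] ang 83.4 z 17.8
trayS 1219 c [ 547.8 -288.2] size [162.  162.1] ang 23.3 z 27.7
cupS 1062 [ 707.2 -117.1] r 38.1 z [55.5 72.1 74.4]
```

View pics/crop.png

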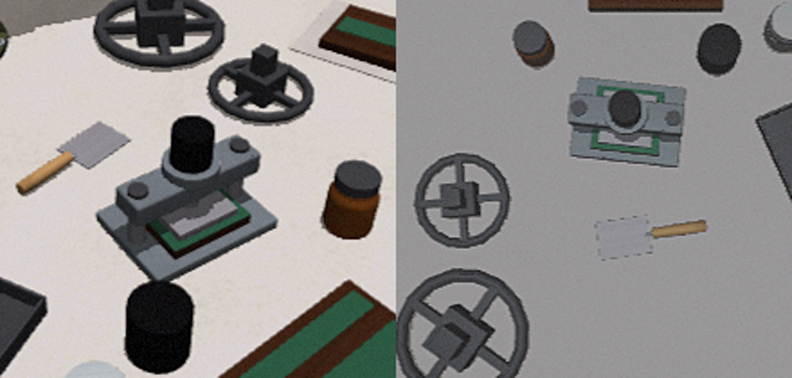

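The crop confirms it: the cap on the press (r 26) is the smaller one, and the cup on the table has r 37. The wheel with an r 83 rim is at about (446,326), yaw 6°. The cap is at (584,39.5) and the tray at (547,-289). Now moving above the cap.

>>> step_arm:
  series: [37.75,-41.25,0,-0.102,0,37.75,-41.25,0,-0.102,0,37.75,-41.25,0,-0.102,0,37.75,-41.25,0,-0.102,0,37.75,-41.25,0,-0.102,0,37.75,-41.25,0,-0.102,0,37.75,-41.25,0,-0.102,0,37.75,-41.25,0,-0.102,0,37.75,-41.25,0,-0.102,0,37.75,-41.25,0,-0.102,0,37.75,-41.25,0,-0.102,0,37.75,-41.25,0,-0.102,0,0,0,0,0,0,0,0,0,0,0]
  squeeze: 20

```text
clock: 1.85
eef_pos: [583.8, 39.4, 230.0]
eef_rot: [-3.141, -0.0, 1.677]
wrist_force: [-0.3, 0.1, 0.3]
finger_gap: 94.3
finger_force: 0.0
```

Right above. Descend to TCP z 145 and grip, then lift.

>>> step_arm:
  series: [0,0,-35,0,0,0,0,-30,0,0,0,0,-20,0,0,0,0,0,0,0,0,0,0,0,0.6,0,0,0,0,0.6,0,0,0,0,0.6,0,0,0,0,0.6,0,0,0,0,0.6,0,0,0,0,0.6,0,0,0,0,0.6,0,0,0,0,0.6]
  squeeze: 20

```text
clock: 3.35
eef_pos: [584.2, 39.1, 145.6]
eef_rot: [3.141, 0.0, 1.677]
wrist_force: [-0.9, 1.1, 3.3]
finger_gap: 51.1
finger_force: 20.0
```

>>> step_arm:
  series: [0,0,15,0,0.6,0,0,30,0,0.6,0,0,30,0,0.6,-5,-46,0,0,0.6,-5,-47,0,0,0.6,-5,-47,0,0,0.6,-5,-47,0,0,0.6,-5,-47,0,0,0.6,-5,-47,0,0,0.6,-6.5,-47,0,0,0.6,0,0,-45,0,0.6,0,0,-45,0,0.6,0,0,-40,0,0.6,0,0,-30,0,0.6,0,0,-10,0,0.6,0,0,-3,0,0.6,0,0,0,0,0.6]

```text
clock: 5.48
eef_pos: [548.2, -289.2, 48.7]
eef_rot: [3.14, 0.001, 1.677]
wrist_force: [-0.6, -0.2, -0.6]
finger_gap: 51.3
finger_force: 20.0
```

>>> step_arm:
  series: [0,0,-3,0,0.6,0,0,-2,0,0.6,0,0,0,0,0.6,0,0,0,0,0.3,0,0,0,0,0,0,0,0,0,0,0,0,0,0,0,0,0,25,0,0,0,0,45,0,0,0,0,50,0,0,0,0,50,0,0,-25,50,0,0,0,-25,50,0,0,0,-25,50,0,0,0,0,50,0,0,0,0,0,0,0,0]

```text
clock: 7.48
eef_pos: [472.5, -86.6, 213.0]
eef_rot: [3.141, 0.0, 1.68]
wrist_force: [0.2, -0.8, 0.1]
finger_gap: 93.9
finger_force: 0.0
```

```bash
cat > m2.py <<'E'
from h import *
out=[]
def rect(n,p):
    if len(p)<8: print(n,len(p)); return
    (c,s,a)=cv2.minAreaRect(p[:,:2].astype(np.float32)); print(n,len(p),'c',np.round(c,1),'size',np.round(s,1),'ang',round(a,1),'z',np.round(np.median(p[:,2]),1))
def sel(W,c,r,z0,z1):
    return W[(np.hypot(W[...,0]-c[0],W[...,1]-c[1])<r)&(W[...,2]>z0)&(W[...,2]<z1)]
for n,box in(('top',(270,120)),('scene',(320,180))):
    im,W=cloud(n)
    rect(n+' screwtop',sel(W,(584,39),24,133,146)); rect(n+' collar',sel(W,(584,39),45,104,113))
    p=sel(W,(584,39),24,120,146); print(p[:,2].max() if len(p) else None)
    rect(n+' grip',sel(W,(446,326),60,70,95)); rect(n+' cap in tray',sel(W,(547,-289),60,45,62))
    u,v=box; out.append(cv2.resize(im[v:v+80,u:u+80],(380,380),interpolation=2))
cv2.imwrite('pics/screw.png',cv2.hconcat(out))
E
python3 m2.py
```

```text
top screwtop 71 c [583.4  39. ] size [23.  24.6] ang 64.9 z 138.1
top collar 364 c [584.   39.1] size [70.5 68.5] ang 89.2 z 108.4
143.94976124637446
top grip 111 c [445.3 325.8] size [29.4 30.7] ang 5.9 z 81.6
top cap in tray 230 c [ 547. -288.] size [50.4 49.4] ang 88.9 z 55.0
scene screwtop 123 c [584.8  40. ] size [24.4 28.6] ang 66.1 z 139.6
scene collar 434 c [588.3  37.6] size [70.5 66. ] ang 48.8 z 110.0
142.15559549087106
scene grip 128 c [447.6 327.6] size [31.4 32.9] ang 2.4 z 83.2
scene cap in tray 521 c [ 549.7 -287.7] size [51.1 52.5] ang 82.6 z 56.5
```

View pics/screw.png

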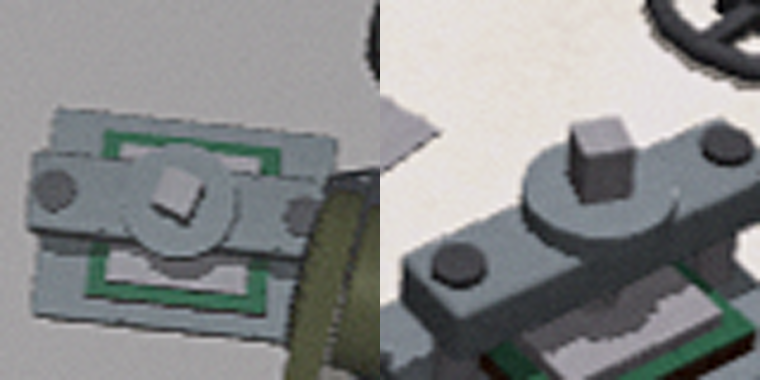

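The cap stands in the tray. The bare screw end is in the middle of the collar at (584,39.5), yaw about 65° (equivalent to -25°). Now to the wheel at (446,326).

>>> step_arm:
  series: [-3.3,51.5,0,0,0,-3.3,51.5,0,0,0,-3.3,51.5,0,0,0,-3.3,51.5,0,0,0,-3.3,51.5,0,0,0,-3.3,51.5,0,0,0,-3.3,51.5,0,0,0,-3.3,51.5,0,0,0,0,0,-40,0,0,0,0,-40,0,0,0,0,-20,0,0,0,0,0,0,0,0,0,0,0,0]

```text
clock: 9.2
eef_pos: [447.2, 322.9, 113.4]
eef_rot: [3.14, -0.001, 1.676]
wrist_force: [-0.4, -0.1, -0.4]
finger_gap: 94.3
finger_force: 0.0
```

Run:
```python
from h import *
print(manip.read_state()['eef_pos'])
for n in('top','scene'):
    A=[];C=[]
    for i in range(6):
        im,W=cloud(n)
        p=W[(np.hypot(W[...,0]-584,W[...,1]-39)<22)&(W[...,2]>133)&(W[...,2]<146)][:,:2].astype(np.float32)
        if len(p)<20: continue
        c,s,a=cv2.minAreaRect(p); A.append(a%90);C.append(c)
    if A: print(n,np.round(A,1),np.mean(C,0))
```

```text
[447.19927765 322.87987913 113.37807655]
top [64.8 64.9 64.3 64.  62.8 63.7] [583.42986043  38.99186643]
scene [66.5 61.6 64.3 60.6 59.1 64.6] [585.03209432  40.05791537]
```

>>> step_arm:
  series: [-0.7,3.2,-20,0,0,0,0,-15,0,0,0,0,-5,0,0,0,0,0,0,0,0,0,0,0,0.5,0,0,0,0,1,0,0,0,0,1,0,0,0,0,1,0,0,0,0,1,0,0,0,0,1,0,0,0,0,1,0,0,0,0,1,0,0,0,0,1,0,0,0,0,1]
  squeeze: 45

```text
clock: 11.55
eef_pos: [445.6, 326.3, 72.4]
eef_rot: [3.142, -0.0, 1.677]
wrist_force: [-0.3, 0.0, -0.4]
finger_gap: 29.9
finger_force: 45.0
```

>>> step_arm:
  series: [0,0,15,0,1,0,0,35,0,1,0,0,40,0,1,0,0,40,0,1,0,0,30,0,1,17,-36,0,-0.07,1,17,-36,0,-0.07,1,17,-36,0,-0.07,1,17,-36,0,-0.07,1,17,-36,0,-0.07,1,17,-36,0,-0.07,1,18,-36,0,-0.07,1,18,-35,0,-0.067,1,0,0,0,0,1,0,0,0,0,1,0,0,0,0,1]

```text
clock: 13.55
eef_pos: [583.2, 40.1, 232.8]
eef_rot: [3.142, -0.0, 1.121]
wrist_force: [-1.5, 0.1, -5.3]
finger_gap: 29.9
finger_force: 45.0
```

Run:
```python
from h import *
s=manip.read_state(); print(s['eef_pos'],s['eef_rot'],s['finger_gap'],s['wrist_force'])
o=[]
for n in('top','scene'):
    im,W=cloud(n)
    d=np.hypot(W[...,0]-584,W[...,1]-39)
    for a,b in((165,184),(198,211)):
        p=W[(d<100)&(W[...,2]>a)&(W[...,2]<b)]
        c,r=cv2.minEnclosingCircle(p[:,:2].astype(np.float32)); print(n,a,len(p),np.round(c,1),round(r,1),np.median(p[:,2]))
    if n=='scene': cv2.imwrite('pics/held.png',cv2.resize(im[110:290,260:480],None,fx=3,fy=3,interpolation=2))
```

```text
[583.23737341  40.13941477 232.77388207] [ 3.14159164e+00 -1.47313017e-04  1.12112040e+00] 29.93695064090311 [-1.46093875  0.11779847 -5.25349038]
top 165 231 [583.   36.6] 79.0 177.6240112095329
top 198 46 [589.   15.6] 12.0 204.9158546893418
scene 165 1726 [585.5  39.3] 82.4 179.12958740060122
scene 198 355 [584.1  40.9] 40.2 206.02327075327025
```

View pics/held.png

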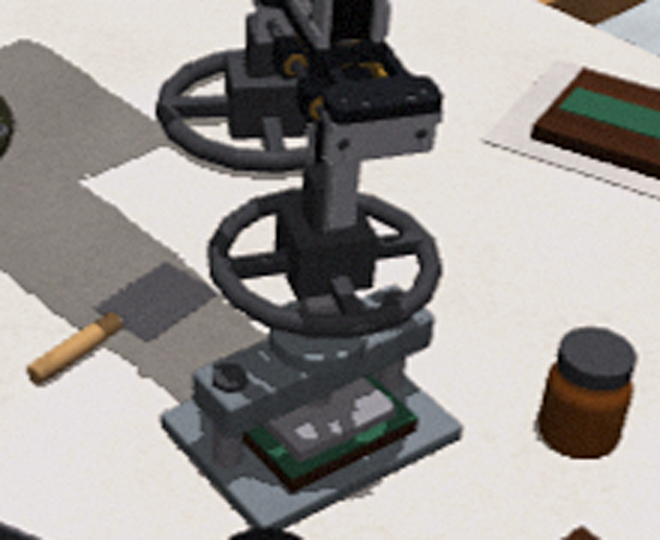

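The picture shows the wheel held level over the screw, centred within about 1 mm. I'll lower it gently until it is just past the screw's top, then check the force.

>>> step_arm:
  series: [0.3,0,-10,0,1,0,0,-8,0,1,0,0,-3,0,1,0,0,-2,0,1,0,0,-2,0,1,0,0,-2,0,1,0,0,0,0,1,0,0,0,0,1]

```text
clock: 14.65
eef_pos: [583.9, 39.3, 205.6]
eef_rot: [3.141, -0.0, 1.12]
wrist_force: [0.1, -1.0, -4.5]
finger_gap: 30.0
finger_force: 45.0
```

It is about 5 mm onto the screw with no contact force. Continue.

>>> step_arm:
  series: [0,0,-4,0,1,0,0,-4,0,1,0,0,-4,0,1,0,0,-4,0,1,0,0,-3,0,1,0,0,-2,0,1,0,0,0,0,1,0,0,0,0,1]

```text
clock: 15.65
eef_pos: [583.9, 39.3, 184.6]
eef_rot: [3.141, -0.0, 1.12]
wrist_force: [-0.6, -0.3, -4.5]
finger_gap: 29.4
finger_force: 45.0
```

>>> step_arm:
  series: [0,0,-1.5,0,1,0,0,-1,0,1,0,0,-1,0,1,0,0,-0.5,0,1,0,0,0,0,1,0,0,0,0,1]

```text
clock: 16.4
eef_pos: [583.9, 39.3, 180.5]
eef_rot: [3.142, 0.0, 1.12]
wrist_force: [0.3, 0.0, -6.0]
finger_gap: 29.7
finger_force: 45.0
```

>>> step_arm:
  series: [0,0,-0.5,0,1,0,0,-0.5,0,1,0,0,0,0,1,0,0,0,0,1]

```text
clock: 16.9
eef_pos: [583.9, 39.3, 180.4]
eef_rot: [3.141, -0.0, 1.12]
wrist_force: [-5.1, 0.3, 6.6]
finger_gap: 29.4
finger_force: 45.0
```

Upward force with the wheel at its home height, so the hub is on the collar. Release and retreat.

>>> step_arm:
  series: [0,0,0,0,0.7,0,0,0,0,0.4,0,0,0,0,0.2,0,0,0,0,0.2,0,0,0,0,0.2,0,0,0,0,0.2,0,0,20,0,0.2,0,0,40,0,0.2,0,0,40,0,0.2,-30,20,30,0,0.2,-40,40,0,0,0.2,-40,40,0,0,0.2,-30,40,0,0,0.2,0,0,0,0,0.2,0,0,0,0,0.2]

```text
clock: 18.77
eef_pos: [444.2, 179.1, 309.5]
eef_rot: [3.141, -0.0, 1.12]
wrist_force: [-0.2, -0.8, -0.3]
finger_gap: 75.4
finger_force: 0.0
```

Run:
```python
from h import *
s=manip.read_state(); print(s['eef_pos'],s['finger_gap'])
for n in('top','scene'):
    im,W=cloud(n); d=np.hypot(W[...,0]-584,W[...,1]-39)
    for a,b,r in((118,133,100),(147,158,45),(180,200,45)):
        p=W[(d<r)&(W[...,2]>a)&(W[...,2]<b)]
        if len(p)<5: print(n,a,len(p)); continue
        c,s,g=cv2.minAreaRect(p[:,:2].astype(np.float32)); print(n,a,len(p),np.round(c,1),np.round(s,1),round(g,1),np.median(p[:,2]).round(1))
    cv2.imwrite(f'pics/end_{n}.png',im)
```

```text
[444.15019083 179.09256613 309.53325205] 75.41893079115054
top 118 1111 [583.   39.2] [162.  162.3] 31.1 125.5
top 147 259 [583.4  39.8] [56.4 56.6] 63.4 152.1
top 180 125 [583.2  39.3] [29.5 30.4] 65.4 189.2
scene 118 1592 [587.9  36.6] [163.1 157.6] 43.2 127.0
scene 147 328 [584.4  40.4] [56.2 60.5] 64.1 153.8
scene 180 195 [585.4  39.5] [29.9 32.1] 64.0 191.4
```

View pics/end_scene.png

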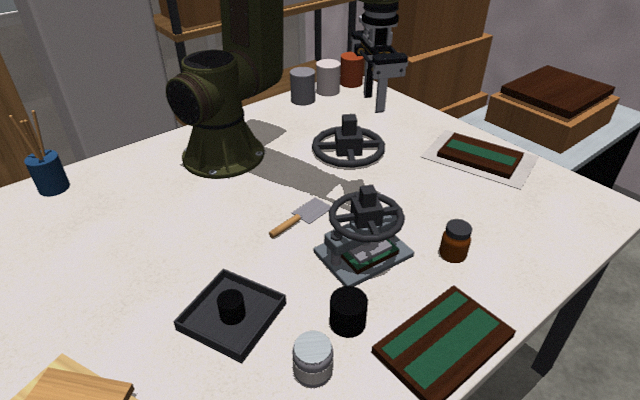

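The picture shows the wheel level on the screw at (367,212), with the hub top at 152 mm and the grip top at about 190 mm, so it is fully home. The cap stands in the tray at (231,306), and the jar, tin and scraper look unmoved.

```bash
python3 -c "
from cell import manip
print(manip.sign_off())"
```

```text
the job is handed in; nothing more can be done
None
```

The job is done and handed in: the cap stands in the tray, the handwheel is fully home on the screw and released, and the jar, tin and scraper were left alone (about 19 s of the 64 s used).

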